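# Park the tray of brass rings and square the sample plates

## Task

Lift the low white tray of loose brass rings by its upright middle grip, carry it level to the shelf bay without losing a ring, and slide it lengthways in under the price rail so that it pushes the feet of the leaning grey sample plates in until the whole row stands upright, pressed up snugly against the backstop. Feel for the row going solid and stop there: a firm push, not a ram. Leave the tray there as the bookend, tight against the row so that no plate is loose, and do not disturb the spools and the jar.

Things in the scene. Friction and masses are not known exactly. Their poses are not given: they have to be found in the camera images.
- tray: low open white plastic tray, 150 (its x) by 90 (its y) outside, walls 20 high and 4 thick, floor 4 thick, about 0.3 kg; alike end for end. In its middle stands a grip panel 60 long (along x), 10 thick (across y), top 63 above the tray's underside. Origin: centre of its underside, z up. It starts on the counter.
- tray_grip (a point): point in the middle of the tray's grip panel, 50 above the tray's underside, axes as the tray; grip the panel across y
- bay: fixed shelf bay: white deck, top 10 above the counter, from x -222 to x +122, 140 wide (y). Its x points from the open mouth to the backstop. Two aluminium guide strips, 15 high above the deck and 98 apart inside, run from x -20 to x +104, flared from x -50. Fully home, the tray's centre is at about x 0. Origin: on the counter, under the middle of the rail, z up.
- bay_rail (a point): middle of the fixed 12 mm round price rail across the deck (bay x 0), on posts at y +-62; its underside is 92 above the counter. Tray and grip pass under it, a hand holding the grip does not.
- bay_rest (a point): point on the deck's top at bay x -115: with the tray's centre here it rests on the deck wholly before the rail, just in the flare; from here its near end can be pushed with the fingertips.
- backstop: fixed upright aluminium plate, 116 wide and 90 high, at the inner end of the bay. Origin: foot of its near face, middle, on the deck (bay x 104); axes as the bay. Four plates pressed together are 28 thick; sliding tray and row takes a few N, then the row goes solid on this rigid stop and, once pressed, stays tight by friction.
- plate0: loose grey acrylic plate, 84 wide (y), 75 high (z), 7 thick (x), 60 g, number 0, 0 being next to the backstop and 3 nearest the mouth. Starts leaning about 0.32 rad, top to the backstop, foot out. Origin: centre of its lower edge; z up when upright.
- plate1: loose grey acrylic plate, 84 wide (y), 75 high (z), 7 thick (x), 60 g, number 1, 0 being next to the backstop and 3 nearest the mouth. Starts leaning about 0.32 rad, top to the backstop, foot out. Origin: centre of its lower edge; z up when upright.
- plate2: loose grey acrylic plate, 84 wide (y), 75 high (z), 7 thick (x), 60 g, number 2, 0 being next to the backstop and 3 nearest the mouth. Starts leaning about 0.32 rad, top to the backstop, foot out. Origin: centre of its lower edge; z up when upright.
- plate3: loose grey acrylic plate, 84 wide (y), 75 high (z), 7 thick (x), 60 g, number 3, 0 being next to the backstop and 3 nearest the mouth. Starts leaning about 0.32 rad, top to the backstop, foot out. Origin: centre of its lower edge; z up when upright.
- ring0: loose flat brass ring, 28 outside, 21 inside, 5 thick, 12 g, lying in the tray. Origin: centre of its underside.
- ring1: loose flat brass ring, 28 outside, 21 inside, 5 thick, 12 g, lying in the tray. Origin: centre of its underside.
- ring2: loose flat brass ring, 28 outside, 21 inside, 5 thick, 12 g, lying in the tray. Origin: centre of its underside.
- ring3: loose flat brass ring, 28 outside, 21 inside, 5 thick, 12 g, lying in the tray. Origin: centre of its underside.
- ring4: loose flat brass ring, 28 outside, 21 inside, 5 thick, 12 g, lying in the tray. Origin: centre of its underside.
- ring5: loose flat brass ring, 28 outside, 21 inside, 5 thick, 12 g, lying in the tray. Origin: centre of its underside.
- spool: bystander: black-flanged spool of brass wire, 70 across, 55 high, standing. Origin: centre of its underside.
- jar: bystander: clear jar with black lid, 60 across, 80 high, standing. Origin: centre of its underside.
- spool_tall: bystander: slim black-flanged spool of brass wire, 56 across, 90 high, standing. Origin: centre of its underside.
Mind the look-alikes: they are no part of the job. There is more than one size of the tray; the job needs the middle-sized.

How it is judged:
By the outcome, as a careful person would: the job done as asked, in the order asked, and still so for the second after the job is handed in, with the robot touching nothing.
It also fails if it takes over 64 s, if anything falls off the work surface, if the arm or the gripper's body presses on something with over 40 N, if the wrist force passes 120 N, or if a joint passes its speed limit or range.

## Robot

A 6-joint arm with a two-finger parallel gripper is mounted at the origin on the work surface. World frame = base frame: x ahead of the robot, y to its left, z up, the work surface at z = 0. Lengths are in mm, angles in rad, forces in N, time in s.
With the tool pointing down it reaches from about 350 to 975 mm from the base axis. Payload 17.4 kg.
Tool frame: the origin (TCP) lies midway between the tips of the shut fingers; the grasp point (between the pads) lies 19 mm behind it; z points along the fingers, y is the line along which they close (so a half turn about z gives the same grasp; the last joint's range is limited). The gripper opens to 85 mm and grips with 20 to 120 N. Pads are 22 mm wide; open, the fingers measure 114 mm over their backs; the gripper's body (76 mm by 85 mm) begins 54 mm behind the grasp point. The pads swing forward as they close: fully open they stand 13 mm farther back than shut.
Start: joints at [1.208, 0.116, 1.442, -0, 1.584, -0.038], TCP at [215.413, 639.71, 195.603] pointing down, gripper open.
Joint ranges: [-2.83, 2.83], [-0.83, 2.19], [0.07, 2.5], [-1.14, 4.28], [0.01, 3], [-2.97, 2.97]. Speed limits (rad/s): [1.89, 1.89, 2.22, 3.14, 3.14, 3.14].

## Interface

Orientations are given as a 3x3 rotation matrix whose columns are the frame's x, y, z axes.
In Python, from workcell import env gives the robot as it stands. The module is installed in compiled form; this text tells all that it offers. Calls block until the motion is done:
- env.move_to(position, orientation): joint-space move of the TCP to a pose.
- env.servo_line(position, orientation=None, velocity=150, until_force=None): straight line of the TCP; orientation=None keeps the orientation; velocity is the mean speed in mm/s. With until_force (N) it stops when the force on the tool has changed by that much, and returns True; else False.
- env.move_j(angles): joint-space move.
- env.move_gripper(opening, grasp_force=None): finger opening in mm; grasp_force is the grip in N (None keeps the last); returns when the fingers have stopped.
- env.dwell(seconds).
- env.solve_ik(position, orientation): joint angles nearest the present ones, or None.
- env.capture(name): name is "side" or "top"; returns (picture, depth): 420x560x3 uint8, red, green, blue; 420x560 float32, mm along the optical axis (not along the pixel's ray), 0 where there is no reading.
- env.camera_params(name): a dict with "fx", "fy", "cx", "cy" (pixels), "world_to_cam" (4x4, takes a point from world to camera coordinates). Camera axes: x right, y down, z forward; pixel columns grow to the right and rows downward; lengths in mm; the calibration is good to about 2 mm. A picture is of the moment at which its call begins. camera_params takes no time and is no camera call.
A pose or a line that the arm cannot do raises env.PlanningError and nothing moves.
- env.hand_in(): hands the job in; it is judged then, once.
Readings, each from a call of its own:
- env.read_t(): time.
- env.read_joint_pos(): joint angles.
- env.read_joint_vel(): joint speeds.
- env.read_joint_efforts(): joint torques, N m.
- env.read_eef_pos(): TCP position.
- env.read_tcp_rot(): TCP orientation.
- env.read_ft_force(): force on the tool from outside, world axes, zero at the start.
- env.read_wrist_torque(): the same for the moment, N m.
- env.read_grip_width(): finger opening in mm.
- env.read_finger_force(): force on a finger pad.
Only numpy, scipy, OpenCV 4.12 (cv2) and the standard library are available. Lean on these libraries where they do the work, as an engineer would, in place of code of your own. Each camera call takes 0.05 s, during which the arm holds its last target. There are 200 camera calls.

## Working session

There is one attempt and no reset: what is moved stays moved. The work goes in short steps, each a Python script; the robot and the scene stay as the last script left them, time stands still between calls to the robot, and variables do not carry over. Pictures are saved under pics/ and viewed, at most 10 in all, crops included, and the job is handed in when it is done.

```bash
mkdir -p pics; python3 - <<'E'
from workcell import env
import cv2,numpy as np
for n in("top","side"):
    p,d=env.capture(n); cv2.imwrite(f"pics/{n}0.png",p[...,::-1]); np.save(f"pics/{n}0.npy",d); np.save(f"pics/{n}0rgb.npy",p)
    c=env.camera_params(n); print(n,c["fx"],c["cx"],c["cy"],np.round(c["world_to_cam"],3).tolist())
print(env.read_t())
E
```

```text
top 397.75937742648966 280.374818844868 204.1418539989313 [[0.009, -1.0, -0.013, -57.357], [-0.998, -0.008, -0.058, 561.704], [0.058, 0.014, -0.998, 1159.202], [0.0, 0.0, 0.0, 1.0]]
side 511.1348115343631 281.2108787853208 212.0052706674873 [[0.985, -0.173, -0.021, -565.342], [-0.115, -0.555, -0.824, 80.951], [0.131, 0.814, -0.566, 1315.462], [0.0, 0.0, 0.0, 1.0]]
0.1
```

View pics/top0.png

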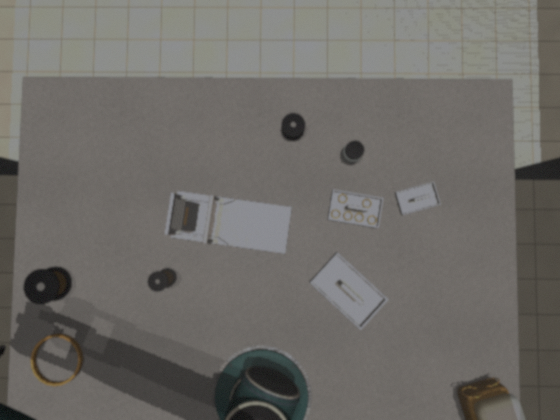

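View pics/side0.png

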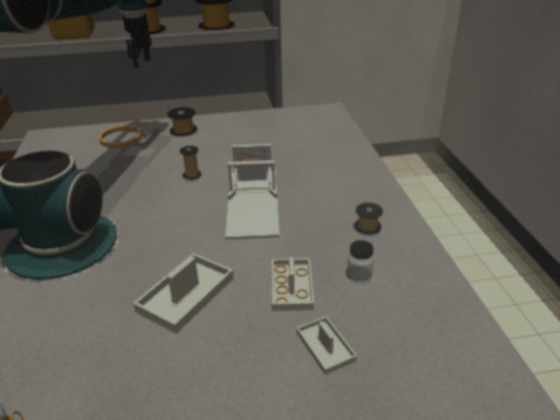

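Candidates in the top view are the large tray at (348,290), the ringed tray at (355,208) and the small tray at (417,198). The ringed one at (355,208) is the middle-sized tray and holds the rings. The bay runs from its mouth at (292,225) past the rail at column ~212 to the backstop at ~(172,215), with plates at (185,215). Next I'll measure these and check the choice in a close crop.

```bash
cat > h.py <<'E'
import numpy as np,cv2
from workcell import env
def ray(n,uv,z):
    c=env.camera_params(n);T=np.array(c["world_to_cam"]);R=T[:3,:3];o=-R.T@T[:3,3]
    uv=np.atleast_2d(uv).astype(float)
    d=np.c_[(uv[:,0]-c["cx"])/c["fx"],(uv[:,1]-c["cy"])/c["fy"],np.ones(len(uv))]@R
    return o+d*((z-o[2])/d[:,2])[:,None]
def proj(n,p):
    c=env.camera_params(n);T=np.array(c["world_to_cam"]);q=np.atleast_2d(p)@T[:3,:3].T+T[:3,3]
    return np.c_[q[:,0]/q[:,2]*c["fx"]+c["cx"],q[:,1]/q[:,2]*c["fy"]+c["cy"]]
def cloud(n,d):
    c=env.camera_params(n);T=np.array(c["world_to_cam"])
    v,u=np.mgrid[:420,:560]; P=np.stack([(u-c["cx"])/c["fx"]*d,(v-c["cy"])/c["fy"]*d,d],-1)
    P=(P-T[:3,3])@T[:3,:3]; P[d==0]=np.nan; return P
E
python3 - <<'E'
from h import *
for n in("top","side"):
    p=np.load(f"pics/{n}0rgb.npy");d=np.load(f"pics/{n}0.npy");P=cloud(n,d)
    hsv=cv2.cvtColor(p,cv2.COLOR_RGB2HSV)
    print(n,"counter z",np.nanmedian(P[230:250,300:310,2]), "px table",p[150,230],"deck",p[225,255] if n=="top" else p[215,250])
    b=(P[...,2]>4).astype(np.uint8)
    for zlo,zhi in((5,300),):
        m=((P[...,2]>zlo)&(P[...,2]<zhi)).astype(np.uint8)
        for c in cv2.findContours(m,cv2.RETR_EXTERNAL,cv2.CHAIN_APPROX_NONE)[0]:
            if cv2.contourArea(c)<150: continue
            mm=cv2.drawContours(np.zeros_like(m),[c],-1,1,-1)>0
            r=cv2.minAreaRect(c); print(np.round(r[0]),np.round(r[1]),round(r[2],1),"zmax",np.round(np.nanpercentile(P[...,2][mm],[50,98])))
t=np.load("pics/top0rgb.npy")[175:265,155:450];s=np.load("pics/side0rgb.npy")[135:315,210:390]
t=cv2.convertScaleAbs(t,alpha=1.6);s=cv2.convertScaleAbs(s,alpha=1.4)
a=cv2.resize(t,None,fx=2.7,fy=2.7,interpolation=2);b=cv2.resize(s,None,fx=1.9,fy=1.9,interpolation=2)
im=np.zeros((a.shape[0]+b.shape[0],800,3),np.uint8);im[:a.shape[0],:a.shape[1]]=a;im[a.shape[0]:,:b.shape[1]]=b
cv2.imwrite("pics/crop0.png",im[...,::-1])
E
```

```text
top counter z -0.7892854895031013 px table [112 108 104] deck [138 140 145]
[491. 398.] [41. 66.] 90.0 zmax [102. 149.]
[261. 384.] [92. 69.] -0.0 zmax [146. 238.]
[ 56. 360.] [49. 53.] 45.0 zmax [ 0. 21.]
[161. 279.] [20. 29.] 63.4 zmax [88. 93.]
[ 47. 286.] [36. 48.] 80.5 zmax [68. 73.]
[349. 291.] [71. 42.] 42.9 zmax [ 5. 82.]
[228. 222.] [122.  48.] 8.4 zmax [ 10. 102.]
[355. 209.] [52. 31.] 9.5 zmax [ 5. 62.]
[417. 198.] [25. 41.] 74.5 zmax [ 3. 48.]
[352. 152.] [20. 25.] 45.0 zmax [78. 83.]
[293. 126.] [27. 24.] 81.9 zmax [54. 59.]
side counter z -2.322635441176918 px table [116 112 105] deck [163 166 151]
[326. 343.] [59. 35.] 55.0 zmax [ 4. 47.]
[292. 284.] [51. 41.] 90.0 zmax [ 5. 61.]
[184. 290.] [49. 98.] 47.4 zmax [12. 81.]
[360. 260.] [40. 26.] 90.0 zmax [53. 80.]
[369. 218.] [30. 26.] 90.0 zmax [51. 56.]
[ 56. 213.] [127. 115.] 82.1 zmax [135. 243.]
[190. 161.] [31. 18.] 85.0 zmax [62. 90.]
[252. 190.] [93. 53.] 90.0 zmax [ 9. 99.]
[120. 136.] [20. 42.] 90.0 zmax [ 4. 18.]
[181. 120.] [25. 28.] 90.0 zmax [63. 70.]
[280.  37.] [560.  89.] 1.5 zmax [159. 285.]
```

View pics/crop0.png

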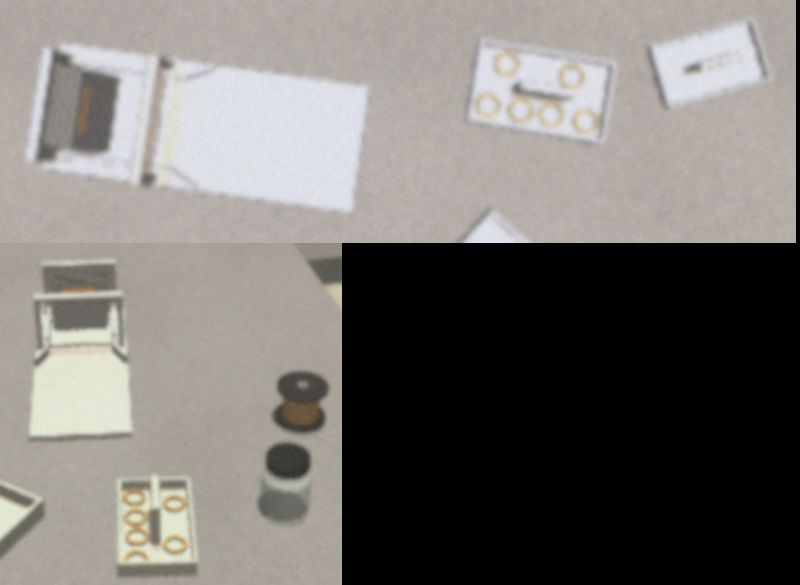

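```bash
python3 - <<'E'
from h import *
C={n:cloud(n,np.load(f"pics/{n}0.npy")) for n in("top","side")}
def sel(n,box,lo,hi):
    u0,u1,v0,v1=box;P=C[n][v0:v1,u0:u1].reshape(-1,3);return P[(P[:,2]>lo)&(P[:,2]<hi)]
def rect(P,t):
    r=cv2.minAreaRect(P[:,:2].astype(np.float32));print(t,len(P),"c",np.round(r[0],1),"sz",np.round(r[1],1),"ang",round(r[2],2),"mean",np.round(P.mean(0),1))
    if len(P)>3:
        q=P[:,:2]-P[:,:2].mean(0);w,v=np.linalg.eigh(q.T@q);print("   axis deg",round(np.degrees(np.arctan2(v[1,1],v[0,1]))%180,2))
tb={"top":(320,390,180,235),"side":(262,325,250,315)}
bb={"top":(155,300,180,260),"side":(215,290,130,245)}
for n in tb:
    rect(sel(n,tb[n],6,80),n+" tray>6");rect(sel(n,tb[n],14,80),n+" tray>14");rect(sel(n,tb[n],40,80),n+" grip")
    rect(sel(n,bb[n],6,15),n+" deck");rect(sel(n,bb[n],5,130),n+" bay all")
    P=sel(n,bb[n],80,130);print(n,"high pts");
    k=P[:,1]>np.median(P[:,1])
    import scipy.cluster.vq as q
    ce,l=q.kmeans2(P[:,1].astype(float),np.array([P[:,1].min(),P[:,1].max()]))
    for i in(0,1): rect(P[l==i],f" cl{i} z{np.round(P[l==i][:,2].mean(),1)}")
# colour-based
p=np.load("pics/top0rgb.npy")
m=(p.astype(int)[...,2]-p.astype(int)[...,0]>0).astype(np.uint8); g=(p.min(-1)>120).astype(np.uint8)
for nm,b,z in(("tray",tb["top"],20),("tray",tb["top"],0),("deck",bb["top"],10)):
    u0,u1,v0,v1=b;mm=np.zeros_like(g);mm[v0:v1,u0:u1]=g[v0:v1,u0:u1]
    cs=np.vstack([c for c in cv2.findContours(mm,0,1)[0] if cv2.contourArea(c)>20]).reshape(-1,2)
    h=cv2.convexHull(cs).reshape(-1,2);W=ray("top",h,z);rect(W,f"colour {nm} z{z}")
E
```

```text
top tray>6 664 c [ 546.2 -272.3] sz [151.1  99.2] ang 80.92 mean [ 549.4 -272.8   19.7]
   axis deg 80.79
top tray>14 343 c [ 550.8 -273.2] sz [150.5  90.1] ang 80.92 mean [ 551.4 -272.6   30.2]
   axis deg 82.37
top grip 90 c [ 550.8 -272.1] sz [59.4 10.1] ang 81.04 mean [ 550.2 -271.9   60.4]
   axis deg 80.81
top deck 3902 c [523.5 112.8] sz [216.9 394.4] ang 1.06 mean [504.   62.5   9.5]
   axis deg 82.71
top bay all 5615 c [515.5 104.7] sz [233.5 423. ] ang 1.84 mean [508.7  99.7  24.4]
   axis deg 82.63
top high pts
 cl0 z101.5 215 c [514.3 144.3] sz [ 12.3 131.1] ang 82.6 mean [513.9 143.5 101.5]
   axis deg 172.46
 cl1 z89.1 465 c [527.2 236.7] sz [ 42.1 114.9] ang 81.96 mean [528.  240.9  89.1]
   axis deg 172.78
side tray>6 872 c [ 551.1 -272.4] sz [157.1  90. ] ang 80.8 mean [ 547.8 -281.1   19.5]
   axis deg 82.55
side tray>14 499 c [ 551.1 -272.4] sz [157.2  89.9] ang 80.89 mean [ 548.1 -283.6   27.3]
   axis deg 81.22
side grip 114 c [ 550.6 -273.9] sz [61.7  9.6] ang 81.46 mean [ 549.2 -282.4   57.2]
   axis deg 81.25
side deck 2339 c [507.3  88.9] sz [339.8 139.8] ang 82.43 mean [502.1  50.8   8.2]
   axis deg 82.93
side bay all 4179 c [507.7  91.4] sz [345.  139.9] ang 82.43 mean [509.3 104.9  27.5]
   axis deg 82.5
side high pts
 cl0 z96.5 224 c [514.1 142.6] sz [ 17.7 131.1] ang 83.58 mean [514.4 141.3  96.5]
   axis deg 172.87
 cl1 z88.9 307 c [526.6 237.6] sz [ 50.6 114.6] ang 83.52 mean [527.9 245.4  88.9]
   axis deg 172.48
colour tray z20 18 c [ 549.6 -268.4] sz [139.9  82.3] ang 81.03 mean [ 554.  -269.4   20. ]
   axis deg 87.87
colour tray z0 18 c [ 550.6 -271.8] sz [142.3  83.7] ang 81.03 mean [ 555.  -272.8    0. ]
   axis deg 87.87
colour deck z10 18 c [510.5 104.7] sz [364.3 141. ] ang 82.47 mean [508.6 121.4  10. ]
   axis deg 80.45
```

The close crop shows six brass rings round the upright grip in the 150x90 tray, with the grip at about (540,92) in the crop, so the choice is confirmed. The tray is at (550.7,-272.4) with yaw 80.9°. The rail middle is at (514.1,143.5) and the bay yaw is 82.5°. Now I'll grasp and lift.

```bash
cat >> h.py <<'E'
B=np.array([514.1,143.5]);BY=np.radians(82.5);TY=np.radians(80.9)
def bay(x,y=0): return B+x*np.array([np.cos(BY),np.sin(BY)])+y*np.array([-np.sin(BY),np.cos(BY)])
def rot(a,s=1): # tool x along +-a, z down
    x=s*np.array([np.cos(a),np.sin(a),0]);z=np.array([0,0,-1.]);return np.c_[x,np.cross(z,x),z]
E
python3 - <<'E'
from h import *
t=np.array([550.7,-272.4])
for s in(1,-1):
    print(s,[env.solve_ik([*p,z],rot(a,s)) for p,z,a in((t,200,TY),(bay(-115),43,BY),(bay(-216),18,BY),(bay(-84),18,BY))])
j=[abs(env.solve_ik([*t,200],rot(TY,s))[5]) for s in(1,-1)];s=(1,-1)[int(np.argmin(j))];print("s",s)
R=rot(TY,s)
env.move_to([*t,200],R); env.move_gripper(55,60)
print(env.servo_line([*t,34],R,120,until_force=6),env.read_eef_pos(),env.read_ft_force())
env.move_gripper(0,60);print("w",env.read_grip_width(),env.read_finger_force())
env.servo_line([*t,100],R,80);print(env.read_grip_width(),env.read_ft_force(),env.read_t())
for n in("top","side"):
    p,d=env.capture(n);cv2.imwrite(f"pics/{n}1.png",p[...,::-1])
a=cv2.imread("pics/top1.png")[150:270,280:440];b=cv2.imread("pics/side1.png")[170:330,220:380]
cv2.imwrite("pics/lift.png",np.hstack([cv2.resize(a,(400,300)),cv2.resize(b,(400,400))[50:350]]))
E
```

```text
1 [array([-5.00869641e-01, -1.65807391e-02,  1.57197498e+00, -4.44089210e-16,
        1.58619841e+00, -3.42044679e-01]), array([ 7.98042125e-03, -1.88321819e-01,  1.98929154e+00, -4.44089210e-16,
        1.34062293e+00,  1.38880115e-01]), array([-1.96347308e-01, -1.85688194e-01,  2.03012034e+00, -4.44089210e-16,
        1.29716051e+00, -6.54476141e-02]), array([ 6.87757478e-02, -1.48266890e-01,  1.99767449e+00, -4.44089210e-16,
        1.29218505e+00,  1.99675442e-01])]
-1 [array([-5.00869641e-01, -1.65807391e-02,  1.57197498e+00, -4.44089210e-16,
        1.58619841e+00,  2.79954797e+00]), None, None, array([ 6.87757478e-02, -1.48266890e-01,  1.99767449e+00, -4.44089210e-16,
        1.29218505e+00, -2.94191721e+00])]
s 1
False [ 551.06354893 -272.61762507   34.80077814] [-0.94261632 -0.27638963  0.83634745]
w -0.27251533004040274 0.0
-0.06574072274239492 [-0.80434562 -0.00523674  0.44084063] 6.975
```

View pics/lift.png

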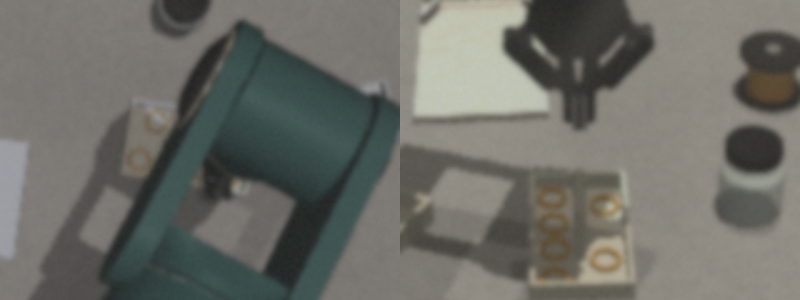

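The gripper closed empty. I'll look at where the grip is now compared with the fingers.

```bash
python3 - <<'E'
from h import *
e=env.read_eef_pos();R=env.read_tcp_rot();print(e,np.round(R,3).tolist(),env.read_grip_width())
for n in("top","side"):print(n,"tcp px",proj(n,e),"grip px",proj(n,[550.7,-272.4,63]))
p,d=env.capture("side");P=cloud("side",d)[250:315,262:325].reshape(-1,3)
for lo,hi in((14,30),(40,80)):
    Q=P[(P[:,2]>lo)&(P[:,2]<hi)];print(lo,len(Q),Q.mean(0) if len(Q) else'', cv2.minAreaRect(Q[:,:2].astype(np.float32)) if len(Q)>3 else'')
q=cv2.resize(cv2.convertScaleAbs(p[190:320,230:360],alpha=1.7),(600,600),interpolation=2);cv2.imwrite("pics/z.png",q[...,::-1])
E
```

```text
[ 550.42647804 -272.26003244   99.2471165 ] [[0.158, 0.987, -0.001], [0.987, -0.158, 0.001], [0.0, -0.001, -1.0]] 0.22010844333044613
top tcp px [[360.30068776 207.35536451]] grip px [[357.94639325 207.89556024]]
side tcp px [[291.17623773 252.1027892 ]] grip px [[291.47216859 264.90580502]]
14 366 [ 548.67725317 -283.38850638   17.94631183] ((550.941650390625, -272.8700256347656), (153.56790161132812, 89.75926971435547), 80.9239501953125)
40 112 [ 549.28799365 -281.78880642   57.27872984] ((550.8142700195312, -272.96258544921875), (62.27571105957031, 9.606192588806152), 81.48065948486328)
```

View pics/z.png

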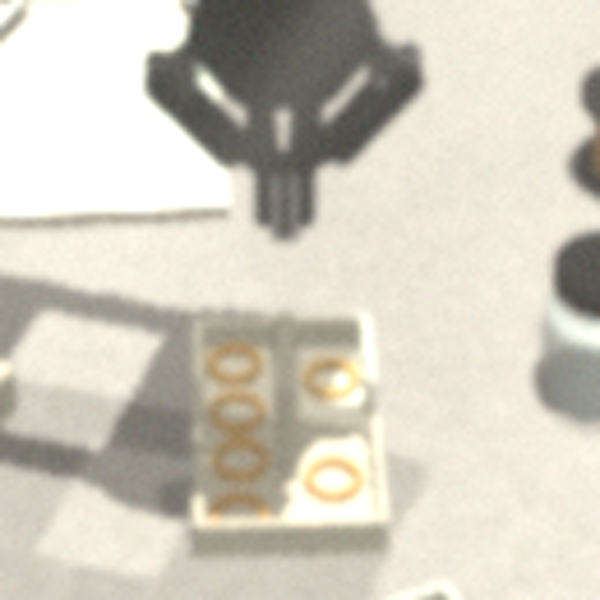

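The picture shows the tips at about (292,241), roughly 11 px above where the reported TCP projects. The real tips seem to sit higher than stated, so I'll measure that by depth.

```bash
python3 - <<'E'
from h import *
p,d=env.capture("side");P=cloud("side",d)
e=env.read_eef_pos();print(e)
for v in range(222,256,2): print(v,[tuple(np.round(P[v,u]).astype(int)) for u in(286,289,292,295)])
E
```

```text
[ 550.5353266  -272.30242407   99.45980244]
222 [(np.int64(538), np.int64(-286), np.int64(191)), (np.int64(545), np.int64(-283), np.int64(188)), (np.int64(554), np.int64(-268), np.int64(176)), (np.int64(556), np.int64(-289), np.int64(191))]
224 [(np.int64(539), np.int64(-282), np.int64(183)), (np.int64(545), np.int64(-282), np.int64(182)), (np.int64(554), np.int64(-268), np.int64(171)), (np.int64(557), np.int64(-285), np.int64(183))]
226 [(np.int64(539), np.int64(-281), np.int64(177)), (np.int64(544), np.int64(-285), np.int64(179)), (np.int64(552), np.int64(-275), np.int64(171)), (np.int64(557), np.int64(-286), np.int64(179))]
228 [(np.int64(539), np.int64(-281), np.int64(172)), (np.int64(545), np.int64(-283), np.int64(173)), (np.int64(551), np.int64(-283), np.int64(172)), (np.int64(556), np.int64(-287), np.int64(174))]
230 [(np.int64(539), np.int64(-277), np.int64(164)), (np.int64(545), np.int64(-282), np.int64(167)), (np.int64(551), np.int64(-283), np.int64(167)), (np.int64(557), np.int64(-282), np.int64(165))]
232 [(np.int64(539), np.int64(-278), np.int64(160)), (np.int64(545), np
[... 1559 characters left out ...]
.int64(-132), np.int64(-2)), (np.int64(578), np.int64(-132), np.int64(-4)), (np.int64(586), np.int64(-132), np.int64(-5))]
250 [(np.int64(562), np.int64(-138), np.int64(-2)), (np.int64(569), np.int64(-139), np.int64(-3)), (np.int64(577), np.int64(-141), np.int64(-3)), (np.int64(584), np.int64(-144), np.int64(-1))]
252 [(np.int64(561), np.int64(-144), np.int64(-4)), (np.int64(568), np.int64(-148), np.int64(-2)), (np.int64(575), np.int64(-151), np.int64(0)), (np.int64(583), np.int64(-149), np.int64(-3))]
254 [(np.int64(560), np.int64(-151), np.int64(-5)), (np.int64(567), np.int64(-153), np.int64(-4)), (np.int64(574), np.int64(-155), np.int64(-4)), (np.int64(581), np.int64(-157), np.int64(-3))]
```

The tips are really at z≈133 while the TCP reads 99.4, an offset of about +33 mm, so the TCP reading can't be trusted in z. The horizontal position agrees. I'll regrasp with a 33 mm lower command and a force guard.

```bash
python3 - <<'E'
from h import *
t=np.array([550.7,-272.4]);R=rot(TY)
env.move_gripper(55,60)
print(env.servo_line([*t,35],R,120,until_force=6))
print(env.servo_line([*t,0],R,60,until_force=5),env.read_eef_pos(),env.read_ft_force())
env.move_gripper(0,60);w=env.read_grip_width();print("w",w,env.read_finger_force())
if w>5:
    env.servo_line([*t,50],R,60);print(env.read_grip_width(),env.read_finger_force(),env.read_ft_force())
print(env.read_eef_pos(),env.read_t())
p,d=env.capture("side");P=cloud("side",d)
print([tuple(np.round(P[v,292]).astype(int).tolist()) for v in range(236,300,4)])
q=cv2.resize(cv2.convertScaleAbs(p[190:320,230:360],alpha=1.5),(500,500),interpolation=2);cv2.imwrite("pics/z2.png",q[...,::-1])
E
```

```text
False
False [ 5.50822615e+02 -2.72450772e+02  1.46472932e-01] [0.74724745 0.78395096 0.51219037]
w 8.73172495727122 59.46447014808655
8.816236410030935 58.36852312088013 [-0.23473397  0.23826782 -4.30142798]
[ 550.47174615 -272.28963184   49.4990486 ] 10.625
[(587, -86, -1), (558, -244, 110), (556, -256, 108), (551, -277, 114), (550, -285, 110), (547, -299, 110), (546, -302, 102), (546, -304, 93), (547, -299, 77), (546, -301, 67), (546, -300, 56), (545, -307, 50), (543, -320, 50), (538, -345, 63), (538, -343, 50), (545, -303, -1)]
```

View pics/z2.png

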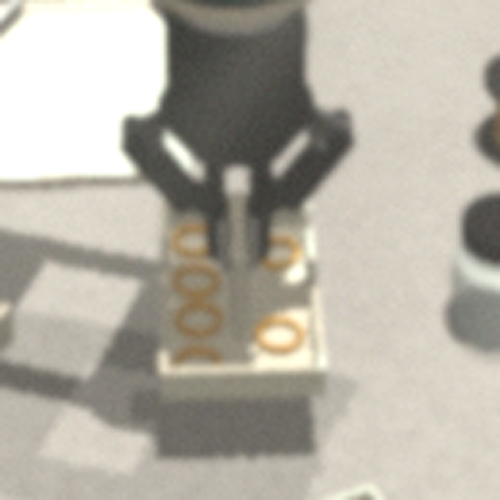

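The tray hangs level in the grip with all the rings inside: width 8.8, weight 4.3 N. Next I'll carry it to bay_rest and set it down.

```bash
python3 - <<'E'
from h import *
R=rot(BY);g=bay(-115)
env.servo_line([*g,50],R,110)
env.servo_line([*g,16],R,60)
print(env.servo_line([*g,6],R,20,until_force=3),env.read_eef_pos(),env.read_ft_force())
env.move_gripper(45);print(env.read_ft_force())
env.servo_line([*g,80],R,120)
env.servo_line([*bay(-222),80],R,150)
print(env.read_t())
for n in("top","side"):
    p,d=env.capture(n);cv2.imwrite(f"pics/{n}3.png",p[...,::-1]);np.save(f"pics/{n}3.npy",d)
    P=cloud(n,d); b=(160,310,170,265) if n=="top" else(215,290,130,260)
    Q=P[b[2]:b[3],b[0]:b[1]].reshape(-1,3);L=(Q[:,:2]-B)@np.array([[np.cos(BY),-np.sin(BY)],[np.sin(BY),np.cos(BY)]])
    k=(Q[:,2]>55)&(Q[:,2]<80)&(L[:,0]<-60)&(L[:,0]>-160)&(abs(L[:,1])<30)
    print(n,k.sum(),cv2.minAreaRect(L[k].astype(np.float32)) if k.sum()>3 else'')
a=cv2.imread("pics/top3.png")[160:280,150:310];b=cv2.imread("pics/side3.png")[120:270,190:350]
cv2.imwrite("pics/rest.png",cv2.convertScaleAbs(np.hstack([cv2.resize(a,(400,300)),cv2.resize(b,(400,375))[:300]]),alpha=1.4))
E
```

```text
True [499.49266672  29.46523476  10.38964692] [-0.67718493  0.69575677  4.59336063]
[ 0.46047213 -0.29292537 -0.45037209]
16.7417
top 38 ((-99.69037628173828, -1.6163525581359863), (9.911430358886719, 27.06587028503418), 89.95356750488281)
side 65 ((-116.85446166992188, -0.9091939926147461), (8.736428260803223, 59.384761810302734), 89.78291320800781)
```

View pics/rest.png

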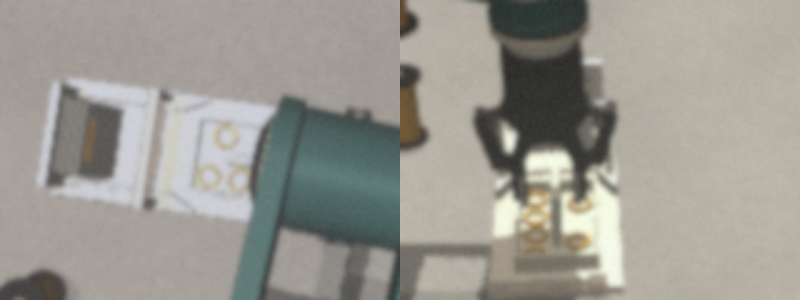

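All rings are in the tray, which rests on the deck at bay x≈-116, y≈-1 and aligned within 0.2°. Now I'll push low on its near end with guarded force.

```bash
python3 - <<'E'
from h import *
R=rot(BY);env.move_gripper(30)
u=np.array([np.cos(BY),np.sin(BY)])
bx=lambda:float((np.array(env.read_eef_pos())[:2]-B)@u)
z=-18
env.servo_line([*bay(-222),5],R,120,until_force=6)
h=env.servo_line([*bay(-222),z],R,40,until_force=5);print("down",h,env.read_eef_pos(),env.read_ft_force())
if h: z=env.read_eef_pos()[2]+3; env.servo_line([*bay(-222),z],R,40)
f=lambda:np.round(np.r_[np.array(env.read_ft_force())[:2]@u,env.read_ft_force()[2]],2)
print("f0",f())
for x in(-195,-180,-160,-140,-125,-115,-108):
    h=env.servo_line([*bay(x),z],R,45,until_force=10);print(x,round(bx(),1),h,f(),round(env.read_t(),1))
    if h:break
E
```

```text
down False [485.1878694  -76.61517476 -17.92893128] [-0.77053159 -0.07547903  0.06782357]
f0 [-0.18  0.07]
-195 -194.8 False [ 0.01 -0.3 ] 19.4
-180 -179.7 False [ 0.27 -0.27] 19.9
-160 -159.7 False [-0.01 -0.36] 20.5
-140 -139.7 False [-0.33 -0.35] 21.1
-125 -124.6 False [-0.26 -0.74] 21.5
-115 -114.6 False [0.23 0.29] 21.9
-108 -107.7 False [ 0.26 -0.13] 22.2
```

The force stayed near zero, so I'll check before going further.

```bash
python3 - <<'E'
from h import *
for n in("top","side"):
    p,d=env.capture(n);cv2.imwrite(f"pics/{n}4.png",p[...,::-1])
    P=cloud(n,d);b=(160,310,170,265) if n=="top" else(215,290,130,260)
    if n=="side":
        Q=P[b[2]:b[3],b[0]:b[1]].reshape(-1,3);L=(Q[:,:2]-B)@np.array([[np.cos(BY),-np.sin(BY)],[np.sin(BY),np.cos(BY)]])
        for lo,hi in((20,33),(33,50),(50,80)):
            k=(Q[:,2]>lo)&(Q[:,2]<hi)&(L[:,0]<-10)&(L[:,0]>-230)&(abs(L[:,1])<60);print(lo,k.sum(),L[k].min(0),L[k].max(0))
b=cv2.imread("pics/side4.png")[130:260,200:310];a=cv2.imread("pics/top4.png")[160:280,150:310]
cv2.imwrite("pics/push.png",cv2.convertScaleAbs(np.hstack([cv2.resize(a,(300,225),interpolation=2),np.zeros((225,0,3),np.uint8)]),alpha=1.4)) if 0 else cv2.imwrite("pics/push.png",cv2.convertScaleAbs(cv2.resize(b,(500,591),interpolation=2),alpha=1.4))
E
```

```text
20 145 [-125.13427517  -59.71178909] [-11.14438871  59.92825107]
33 70 [-125.31739073  -28.09050813] [-47.1629381   26.49177432]
50 205 [-126.40590693  -58.71751153] [-12.62199197  50.14218584]
```

View pics/push.png

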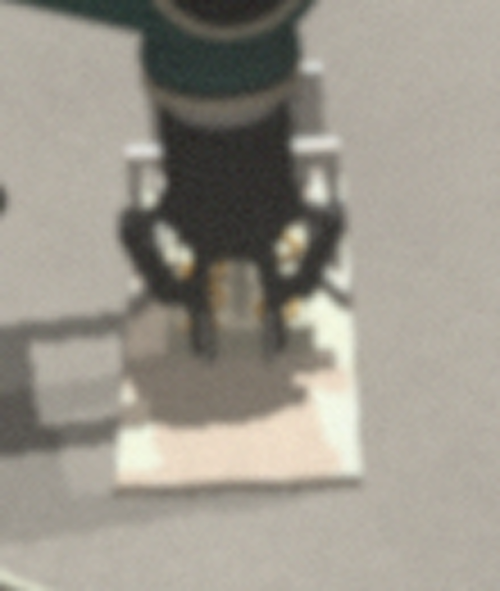

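The picture shows the fingertips at about (205,350) and (275,350) on the deck behind the tray, with the rings inside and the tray moved in. The contact is right and sliding friction is simply low. I'll continue slowly until the row goes solid.

```bash
python3 - <<'E'
from h import *
R=rot(BY);u=np.array([np.cos(BY),np.sin(BY)]);z=-18
bx=lambda:float((np.array(env.read_eef_pos())[:2]-B)@u)
f=lambda:np.round(np.r_[np.array(env.read_ft_force())[:2]@u,env.read_ft_force()[2]],2)
h=False
for x in np.arange(-104,-74,3):
    h=env.servo_line([*bay(x),z],R,15,until_force=15);print(x,round(bx(),1),h,f(),round(env.read_t(),1))
    if h:break
env.dwell(.4);print("held",round(bx(),2),f())
E
```

```text
-104 -104.0 False [-2.47  0.37] 22.7
-101 -100.9 False [-2.19 -0.19] 23.1
-98 -97.8 False [-2.08  0.91] 23.4
-95 -94.8 False [-1.84  0.04] 23.8
-92 -91.8 False [-1.48 -0.01] 24.1
-89 -88.8 False [-2.04  0.8 ] 24.5
-86 -85.8 False [-1.42  0.92] 24.8
-83 -82.8 False [-0.03 -0.61] 25.2
-80 -82.3 True [-4.56  3.33] 25.4
held -82.28 [-2.27  0.66]
```

The row goes solid at bay x≈-82.3. I'll give it one firmer press, then check the plates.

```bash
python3 - <<'E'
from h import *
R=rot(BY);u=np.array([np.cos(BY),np.sin(BY)]);z=-18
bx=lambda:float((np.array(env.read_eef_pos())[:2]-B)@u)
f=lambda:np.round(np.r_[np.array(env.read_ft_force())[:2]@u,env.read_ft_force()[2]],2)
h=env.servo_line([*bay(-76),z],R,12,until_force=20);print(h,round(bx(),2),f())
env.dwell(.3);print(round(bx(),2),f())
env.servo_line([*bay(-140),z],R,60);env.servo_line([*bay(-200),z],R,120);env.servo_line([*bay(-215),130],R,150)
env.move_to([420,-330,250],R);print(env.read_t())
for n in("top","side"):
    p,d=env.capture(n);cv2.imwrite(f"pics/{n}5.png",p[...,::-1]);P=cloud(n,d)
    b=(155,310,170,265) if n=="top" else(215,290,130,260)
    Q=P[b[2]:b[3],b[0]:b[1]].reshape(-1,3);L=(Q[:,:2]-B)@np.array([[np.cos(BY),-np.sin(BY)],[np.sin(BY),np.cos(BY)]])
    for nm,lo,hi,a,c in(("tray wall",22,38,-120,-50),("plates top",76,95,50,104),("plate face low",30,60,60,104),("face high",60,80,60,104)):
        k=(Q[:,2]>lo)&(Q[:,2]<hi)&(L[:,0]>a)&(L[:,0]<c)&(abs(L[:,1])<38)
        print(n,nm,k.sum(),np.round(np.percentile(L[k,0],[2,50,98]),1) if k.sum() else'')
a=cv2.imread("pics/top5.png")[175:260,155:300];b=cv2.imread("pics/side5.png")[130:250,205:305]
cv2.imwrite("pics/end.png",cv2.convertScaleAbs(np.hstack([cv2.resize(a,(440,258),interpolation=2)[:258],cv2.resize(b,(300,360),interpolation=2)[:258]]),alpha=1.4))
E
```

```text
True -82.43 [-4.61  2.53]
-82.41 [-2.45  1.97]
30.4333
top tray wall 43 [-73.3 -71.6 -68. ]
top plates top 283 [ 76.6  89.6 103.2]
top plate face low 79 [72.9 76.9 78.2]
top face high 55 [76.  76.9 99. ]
side tray wall 61 [-77.5 -70.9 -67.3]
side plates top 36 [ 73.   95.7 104. ]
side plate face low 73 [69.8 77.2 82.8]
side face high 49 [71.1 78.3 86.7]
```

View pics/end.png

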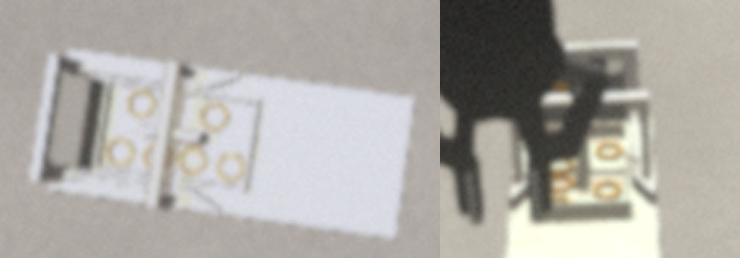

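The plates stand upright: the row face is at bay x≈77 both low and high. The tray is tight against the row, all six rings are in it, and the second press moved nothing. Handing in.

```bash
python3 -c "
from workcell import env
print(env.hand_in())"
```

```text
the job is handed in; nothing more can be done
None
```

The job is handed in: the tray, with all six rings, is in the bay as the bookend, pressed against the upright row of plates; the arm is clear, and I steered it well away from the spools and jar (no final check on them).

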